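# Move the clamped lamp carriage to the red-marked slide

## Robot

A 6-joint arm with a two-finger parallel gripper is mounted at the origin on the work surface. World frame = base frame: x ahead of the robot, y to its left, z up, the work surface at z = 0. Lengths are in m, angles in rad, forces in N, time in s.
With the tool pointing down it reaches from about 0.35 to 0.85 m from the base axis. Payload 8.1 kg.
Tool frame: the origin (TCP) lies on the centre line of the jaws, within the pads' length; the fingertips stand robot.tips_ahead ahead of it and the grasp point (between the pads) lies 8 mm behind it (robot.tips_ahead is the distance from the TCP to the fingertips, in m); z points along the fingers, y is the direction in which the jaws open and shut (so a half turn about z gives the same grasp; the last joint's range is limited). The gripper opens to 93 mm and grips with 3 to 60 N. Pads are 15 mm wide; open, the fingers measure 128 mm over their backs; the gripper's body (75 mm by 188 mm) begins 65 mm behind the grasp point.
Start: joints at [1.168, 0.13, 1.488, -0, 1.523, -0.085], TCP at [0.187, 0.57, 0.23] pointing down, gripper open.
Joint ranges: [-2.96, 2.96], [-0.89, 2.26], [0.02, 2.5], [-1.34, 4.48], [0, 2.73], [-2.66, 2.66]. Speed limits (rad/s): [2.39, 2.39, 2.79, 3.14, 3.14, 3.14].

## Interface

Orientations are given as a rotation vector (axis times angle).
In Python, from plant import monitor, eyes, job, robot gives the robot as it stands.
- The arm moves only by the tool servo_tool, never from a script. Its argument "plan" is a list that holds one entry, the list of rows, each a list of 7 numbers: the closure, from -1 (fully open) to 1 (shut), so that 0 is half open, then the shift along the world's x, y, z in mm, then the turn, a rotation vector about the world's x, y, z in rad. In form: [[[hand, dx, dy, dz, ax, ay, az], ...]]. A call has 1 to 12 rows; each row shifts and turns the commanded pose from where the row before left it; what a row does not reach is not made up. A row lasts 1/10 s, in which the tool goes at most 50 mm and 8.59 degrees, less where a joint would pass 70% of its speed; a pose out of reach is approached as far as the arm can. A call with a gripper value outside its range is refused whole. The fingers move at their own pace and stop on an object; "force" is the grip in N (left out, the last holds). Time passes only in rows, so rows that do not move let the fingers close. It gives the time, the measured TCP pose, the force and the opening at its end, in the units of the state.
- monitor.read_state(): the state, without advancing time (a new reading comes with each control period).
- eyes.read_camera(name): name is "scene" or "top" or "wrist"; returns the picture (400x640x3 uint8, red, green, blue); there is no depth.
- eyes.camera_info(name): a dict with "mtx" (3x3 intrinsics, pixels), "R" (3x3) and "t" (3): a world point X has camera coordinates R X + t. Camera axes: x right, y down, z forward; pixel columns grow to the right and rows downward; lengths in m; the calibration is good to about 2 mm. A picture is of the moment at which its call begins: read the wrist's pose just before it. camera_info takes no time and is no camera call; for the wrist camera it gives the pose at the moment of the call.
- job.close_job(): hands the job in, once; it reports no verdict.
The state is a dict: "t": time; "q": joint angles; "dq": joint speeds; "joint_torque": joint torques, N m; "tool_pos": TCP position; "orientation": TCP orientation; "force": force on the tool from outside, world axes, zero at the start; "wrist_torque": the same for the moment, N m; "opening": finger opening in m.
Only numpy, scipy, OpenCV 4.12 (cv2) and the standard library are available. Lean on these libraries where they do the work, as an engineer would, in place of code of your own. Each camera call takes 0.05 s, during which the arm holds its last target. There are 200 camera calls.

## Task

Loosen the orange clamp knob of the lamp carriage until the carriage is free, push the carriage along its rail until its black pointer stands on the red mark, and tighten the knob again, firmly but without forcing it, so that the carriage is clamped there and its lamp lights the red-marked slide. Do not drag the carriage while it is clamped, and leave the tube rack, the bottle and the bowl where they are.

Things in the scene. Friction and masses are not known exactly. Their poses are not given: they have to be found in the camera images.
- rail: white base plate 240 x 420 x 12 mm fixed to the bench, with an aluminium rail 44 mm wide along its y axis whose top is 30 mm above the bench. Origin on the bench under the rail's middle; y along the rail, x away from the robot. The plate reaches from x = -90 to +150 mm.
- carriage (a joint): the grey lamp carriage's place along the rail, m: grows along the rail's +y, 0 with the carriage at mid-rail, end stops at -0.16 and +0.16. Free, it takes 2 N or so to push; clamped, it holds.
- block_top (a point): middle of the top of the carriage's grey block, 56 mm above the bench, on the knob's axis; axes as the rail's. The block is 72 mm across the rail (x) and 90 mm along it (y). Its flat end faces, 45 mm from here along y, reach from 34 to 56 mm above the bench and can be pushed. On its +x side an arm carries a round white lamp 48 mm wide, 100 mm from here, top 66 mm above the bench.
- pointer (a point): tip of the carriage's black pointer, 57 mm to the -x side of the block's middle, 17 mm above the bench, just above the scale ledge. The tip is 3 mm wide.
- knob_grip (a point): middle of the orange bar of the clamp knob on top of the carriage, on the knob's vertical axis, 80 mm above the bench. The bar is 46 mm long (the point's x axis), 12 mm wide (y) and 28 mm tall (63 to 91 mm above the bench), on a black hub 36 mm wide whose top is 63 mm above the bench: keep the fingertips above that.
- knob (a joint): angle of the clamp knob, rad: grows clockwise seen from above, which tightens; stops at 0 (fully loose) and 3. Tight at the start. The rail is worn unevenly, so the angle where it bites differs along it, 1.35 to 1.8. The knob's own friction is 0.35 N m either way; past the bite a springy torque of about 0.5 N m per rad is added. Hand tight adds 0.15 to 0.4 N m.
- brake_pad: rubber pad 8 mm wide inside the carriage, hidden on the knob's axis; the knob's cam presses it down on the steel strip along the middle of the rail's top, and a spring lifts it when the knob is unscrewed.
- red_index (a point): middle of the red mark, where the pointer's tip is to stand: a red bar 8 mm wide (along the rail's y) and 40 mm long lying across the scale ledge on the -x side of the rail, its top 14 mm above the bench. A glass slide with a red clip lies level with it on the other side of the rail. Axes as the rail's.
- blue_index (a point): the same point of the blue mark, which is not wanted here.
- tube_rack: white rack 100 x 200 x 74 mm with capped glass tubes to 130 mm high; origin at the middle of its underside. Leave alone.
- bottle: clear bottle 70 mm wide, 150 mm high with an orange cap; origin at the middle of its underside. Leave alone.
- mortar: white bowl 100 mm wide, 60 mm high; origin at the middle of its underside. Leave alone.

How it is judged:
On the way, in this order (a step that is already met when the one before it is completed fails the run):
1. the clamp is freed: its pad no longer presses on the rail, with the carriage still near where it stood (contact force between brake_pad and anything else below 1 N and distance of pointer from where it was at the start of the episode below 0.015 m), for 0.2 s.
2. the free carriage is slid to the red mark: its pointer stands on the red bar (y of pointer in the frame of red_index between -0.004 and 0.004 m and contact force between brake_pad and anything else below 10 N), for 0.2 s.
At the end, for the whole second after the job is handed in: the pointer's tip is within 4 mm of the red mark's middle along the rail (on the red bar) and the clamp's pad presses on the rail with more than 25 N (hand tight), through the whole second (y of pointer in the frame of red_index between -0.004 and 0.004 m and contact force between brake_pad and anything else above 25 N); the robot touches nothing.
It fails at once if the carriage is dragged along while it is clamped (contact force between brake_pad and anything else above 15 N and (velocity of joint carriage above 0.05 m/s or velocity of joint carriage below -0.05 m/s)).
It fails at once if the knob is forced: the pad presses with more than 160 N (contact force between brake_pad and anything else above 160 N).
It fails at once if the tube rack is moved more than 15 mm (distance of tube_rack from where it was at the start of the episode above 0.015 m).
It fails at once if the bottle is moved more than 15 mm (distance of bottle from where it was at the start of the episode above 0.015 m).
It fails at once if the bowl is moved more than 15 mm (distance of mortar from where it was at the start of the episode above 0.015 m).
It also fails if it takes over 64 s, if anything falls off the work surface, if the arm or the gripper's body presses on something with over 40 N, if the wrist force passes 120 N, or if a joint passes its speed limit or range.

## Working session

There is one attempt and no reset: what is moved stays moved. The work goes in short steps, Python scripts to look and compute and a tool call to move; the robot and the scene stay as the last step left them, time stands still between calls to the robot, and variables do not carry over. Pictures are saved under pics/ and viewed, about 8 in all and at most 12, crops included, and the job is handed in when it is done.

Besides the shell and the picture viewer there is one more tool, called after ">>>" in YAML: its name, and indented under it one key for each argument. servo_tool: Moves the arm, as the interface text tells. Its arguments: {"type":"object","properties":{"plan":{"type":"array"},"force":{"type":"number"}},"required":["plan"]}

```bash
mkdir -p pics
cat > h.py <<'E'
import numpy as np, cv2
from plant import monitor, eyes, job, robot
def snap(cam,name,crop=None,scale=1):
    im=eyes.read_camera(cam)
    cv2.imwrite(f'pics/{name}_full.png',im[:,:,::-1])
    if crop: x0,y0,x1,y1=crop; im=im[y0:y1,x0:x1]
    if scale!=1: im=cv2.resize(im,None,fx=scale,fy=scale,interpolation=cv2.INTER_CUBIC)
    cv2.imwrite(f'pics/{name}.png',im[:,:,::-1])
def ray(info,uv,z):
    K,R,t=[np.array(info[k]) for k in('mtx','R','t')]
    d=R.T@np.linalg.solve(K,[*uv,1]); c=-R.T@t
    return c+d*(z-c[2])/d[2]
def proj(info,X):
    K,R,t=[np.array(info[k]) for k in('mtx','R','t')]
    p=K@(R@np.array(X)+t); return p[:2]/p[2]
E
python3 - <<'E'
from h import *
snap('top','top0')
s=monitor.read_state();print(s, robot.tips_ahead)
i=eyes.camera_info('top');print(i)
E
```

```text
{'t': 0.05, 'q': array([ 1.16759728e+00,  1.31129106e-01,  1.48926722e+00, -2.71727727e-05,
        1.52299158e+00, -8.54153816e-02]), 'dq': array([-1.79705726e-03, -7.09349647e-04, -1.74004405e-03,  5.78447890e-04,
        3.22488036e-05,  1.24621560e-03]), 'joint_torque': array([ 1.55856327e-03, -5.61782777e+01, -4.93490195e+01,  7.70816859e-02,
        3.02061508e-02, -5.48270293e-05]), 'tool_pos': array([0.18726087, 0.56945901, 0.2286132 ]), 'orientation': array([-4.97008878e-01, -3.10161510e+00,  2.74618902e-03]), 'force': array([-0.42064546, -0.45046244,  0.01586822]), 'wrist_torque': array([ 0.06400631,  0.03310499, -0.06173965]), 'opening': 0.09338785002504812} 0.011
{'mtx': array([[432.26726514,   0.        , 326.78845283],
       [  0.        , 432.26726514, 199.10892976],
       [  0.        ,   0.        ,   1.        ]]), 'R': array([[ 0.01988687, -0.99970983, -0.01359271],
       [-0.98860865, -0.01763372, -0.14947234],
       [ 0.14918928,  0.01641041, -0.98867247]]), 't': array([-0.00164161,  0.56197193,  1.05944488])}
```

View pics/top0.png

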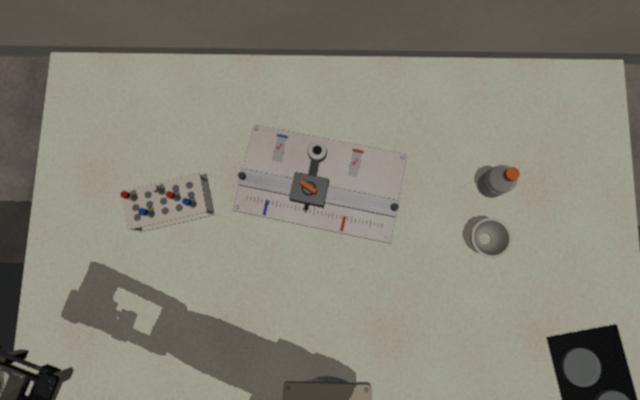

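The top view shows the plate at around (320,185), the carriage at (309,188), the red bar at (343,223) and the blue bar at (266,208). I'll enlarge it.

Run:
```python
from h import *
im=cv2.imread('pics/top0_full.png')[115:250,230:415]
cv2.imwrite('pics/top0c.png',cv2.resize(im,None,fx=4.3,fy=4.3,interpolation=cv2.INTER_CUBIC))
```

```text
(no output)
```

View pics/top0c.png

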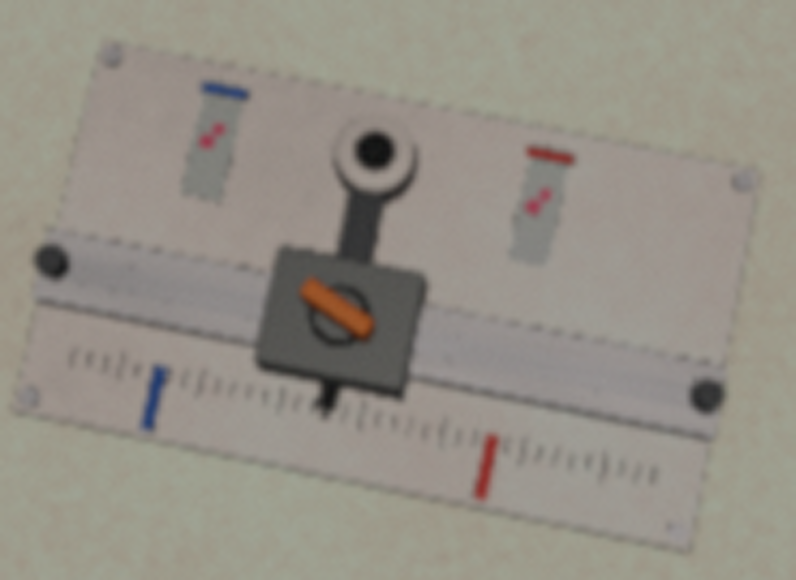

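Run:
```python
from h import *
i=eyes.camera_info('top')
P=lambda u,v,z: ray(i,(230+(u+.5)/4.3-.5,115+(v+.5)/4.3-.5),z)
c=[P(*p,.012) for p in[(103,38),(762,163),(692,552),(12,412)]]
print(np.round(c,4))
ym=(c[0]-c[1])[:2]+(c[3]-c[2])[:2]; xm=(c[0]-c[3])[:2]+(c[1]-c[2])[:2]
print('edge yaw',np.arctan2(-ym[0],ym[1]),np.arctan2(xm[1],xm[0]),np.linalg.norm(ym)/2,np.linalg.norm(xm)/2)
yaw=np.arctan2(-ym[0],ym[1]);ux=np.array([np.cos(yaw),np.sin(yaw)]);uy=np.array([-ux[1],ux[0]])
o=sum(c)[:2]/4-.03*ux
print('origin',o)
for n,p,z in[('red',(487,467),.014),('blue',(154,398),.014),('ptr',(326,412),.017),('knob',(337,308),.091),('k1',(303,285),.091),('k2',(372,330),.091),('lamp',(374,152),.066),('bolt',(52,262),.035),('bolt2',(707,396),.035)]:
    X=P(*p,z); print(n,X.round(4),'rail',(ux@(X[:2]-o)).round(4),(uy@(X[:2]-o)).round(4))
a,b=P(303,285,.091),P(372,330,.091);print('bar yaw',np.arctan2(*(b-a)[1::-1]))
```

```text
[[ 0.7693  0.211   0.012 ]
 [ 0.6954 -0.2006  0.012 ]
 [ 0.4552 -0.1569  0.012 ]
 [ 0.5321  0.2558  0.012 ]]
edge yaw -0.18097085412589647 -0.1832279837187933 0.4190441462493434 0.2427426109374971
origin [0.5834605  0.03272557]
red [ 0.5037 -0.0335  0.014 ] rail -0.0665 -0.0795
blue [0.542  0.1693 0.014 ] rail -0.0654 0.1269
ptr [0.535  0.0643 0.017 ] rail -0.0534 0.0223
knob [0.5856 0.0548 0.091 ] rail -0.0019 0.0221
k1 [0.5985 0.0745 0.091 ] rail 0.0073 0.0438
k2 [0.5732 0.0346 0.091 ] rail -0.0104 -0.0
lamp [0.6839 0.0369 0.066 ] rail 0.0981 0.0222
bolt [0.6209 0.231  0.035 ] rail 0.0011 0.2018
bolt2 [ 0.5464 -0.163   0.035 ] rail -0.0012 -0.1992
bar yaw -2.1355240817798826
```

>>> servo_tool:
  plan:
    - [[-1,28.5,-36.8,0,0,0,-0.13],[-1,28.5,-36.8,0,0,0,-0.13],[-1,28.5,-36.8,0,0,0,-0.13],[-1,28.5,-36.8,0,0,0,-0.13],[-1,28.5,-36.8,0,0,0,-0.13],[-1,28.5,-36.8,0,0,0,-0.13],[-1,28.5,-36.8,0,0,0,-0.13],[-1,28.5,-36.8,0,0,0,-0.13],[-1,28.5,-36.8,0,0,0,-0.13],[-1,28.5,-36.8,0,0,0,-0.13],[-1,28.5,-36.8,0,0,0,-0.13],[-1,28.5,-36.8,0,0,0,-0.13]]

```text
t: 1.25
tool_pos: [0.53, 0.1266, 0.2291]
orientation: [-2.54, -1.848, 0.001]
force: [0.3, 0.3, -0.3]
opening: 0.093
```

>>> servo_tool:
  plan:
    - [[-1,28.5,-36.8,-10,0,0,-0.13],[-1,28.5,-36.8,-15,0,0,-0.13],[-1,0,0,-15,0,0,0],[-1,0,0,-15,0,0,0],[-1,0,0,0,0,0,0]]

```text
t: 1.75
tool_pos: [0.584, 0.0555, 0.171]
orientation: [-2.75, -1.512, 0.008]
force: [-0.9, 0.1, 0.0]
opening: 0.093
```

```bash
cat >> h.py <<'E'
def st():
    from scipy.spatial.transform import Rotation as Ro
    s=monitor.read_state(); R=Ro.from_rotvec(s['orientation']).as_matrix()
    print('t',s['t'],'pos',s['tool_pos'].round(4),'yaw_y',np.arctan2(R[1,1],R[0,1]).round(3),'z',R[:,2].round(3),'F',s['force'].round(2),'M',s['wrist_torque'].round(3),'op',round(s['opening'],4),'q',s['q'].round(2))
    return s
E
python3 - <<'E'
from h import *
st(); i=eyes.camera_info('wrist'); print({k:np.round(v,5).tolist() for k,v in i.items()})
snap('wrist','w1')
E
```

```text
t 1.75 pos [0.584  0.0555 0.171 ] yaw_y -0.566 z [-0.006  0.    -1.   ] F [-0.89  0.07  0.05] M [-0.003  0.087 -0.031] op 0.093 q [0.01 0.13 1.59 0.   1.42 0.57]
{'mtx': [[349.00413, 0.0, 320.70313], [0.0, 349.00413, 193.87628], [0.0, 0.0, 1.0]], 'R': [[0.84425, -0.53592, -0.0053], [-0.51408, -0.81256, 0.2747], [-0.15152, -0.2292, -0.96151]], 't': [-0.4629, 0.32802, 0.43607]}
```

View pics/w1.png

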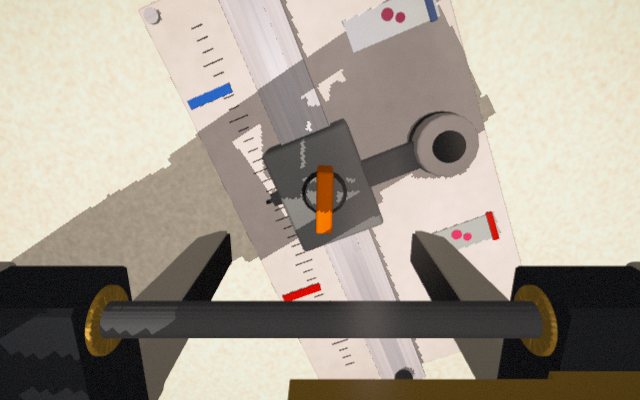

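Run:
```python
from h import *
i=eyes.camera_info('wrist')
print('cam',-np.array(i['R']).T@i['t'])
yaw=-.1815;ux=np.array([np.cos(yaw),np.sin(yaw)]);uy=np.array([-ux[1],ux[0]])
for b in (1.006,.95,1.06):
  for c in [(.5856,.0548)]:
    d=np.array([np.cos(b),np.sin(b)]);n=np.array([-d[1],d[0]])
    print(b,[ [proj(i,[*(np.array(c)+s*.023*d+t*.006*n),z]).round(0).tolist() for s in(1,-1) for t in(-1,1)] for z in (.091,.063)])
red=ray(i,(302,293),.014);ptr=ray(i,(268,201),.017);lamp=ray(i,(446,145),.066);blue=ray(i,(210,97),.014)
print(red,ptr,lamp,blue,uy@(red-ptr)[:2],uy@lamp[:2],uy@ptr[:2],uy@blue[:2])
im=cv2.imread('pics/w1_full.png')[140:260,240:400]
cv2.imwrite('pics/w1c.png',cv2.resize(im,None,fx=5,fy=5,interpolation=cv2.INTER_CUBIC))
```

```text
cam [0.62582477 0.11880057 0.32860548]
1.006 [[[331.0, 173.0], [314.0, 173.0], [330.0, 235.0], [314.0, 235.0]], [[330.0, 165.0], [314.0, 165.0], [330.0, 221.0], [315.0, 221.0]]]
0.95 [[[333.0, 174.0], [316.0, 173.0], [329.0, 235.0], [312.0, 234.0]], [[332.0, 166.0], [316.0, 165.0], [328.0, 222.0], [313.0, 221.0]]]
1.06 [[[329.0, 173.0], [312.0, 174.0], [332.0, 234.0], [316.0, 235.0]], [[328.0, 165.0], [313.0, 166.0], [331.0, 221.0], [316.0, 222.0]]]
[ 0.50462889 -0.03477599  0.014     ] [0.53217126 0.0649807  0.017     ] [0.68509574 0.03809889 0.066     ] [0.54256245 0.16921394 0.014     ] -0.10308962945492368 0.16113637732669644 0.15997297563583318 0.26436974712818073
```

View pics/w1c.png

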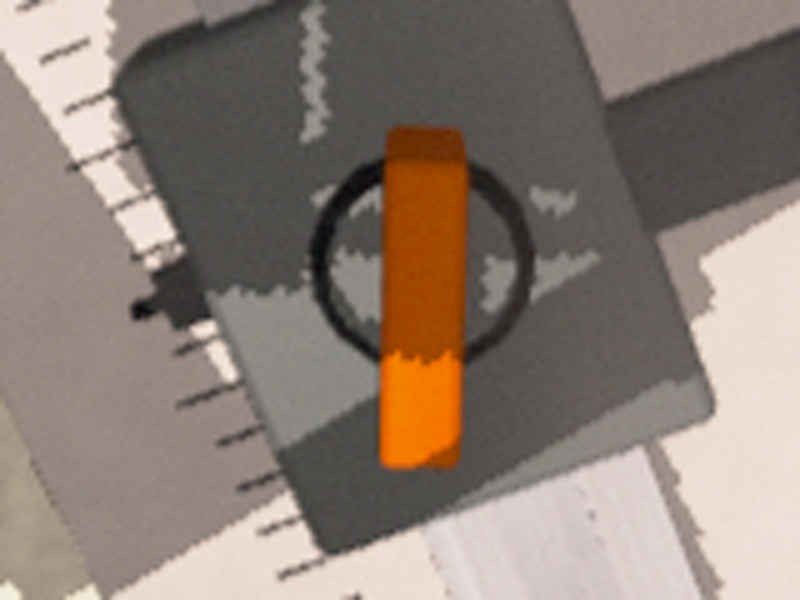

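Run:
```python
from h import *
i=eyes.camera_info('wrist')
p=[ray(i,(240+(u+.5)/5-.5,140+(v+.5)/5-.5),.091)[:2] for u,v in[(385,160),(467,160),(462,467),(381,467)]]
print(sum(p)/4); d=p[0]+p[1]-p[2]-p[3]; print('bar yaw',np.arctan2(d[1],d[0]), np.linalg.norm(d)/2,np.linalg.norm(p[0]-p[1]))
q=ray(i,(240+(142+.5)/5-.5,140+(308+.5)/5-.5),.017);print('ptr',q)
```

```text
[0.5875029 0.0550014]
bar yaw 0.9946336032081778 0.04584172653787898 0.011400397317124044
ptr [0.53205981 0.06481997 0.017     ]
```

>>> servo_tool:
  plan:
    - [[-1,3,-0.5,-20,0,0,-0.01],[-1,0,0,-20,0,0,0],[-1,0,0,-20,0,0,0],[-1,0,0,-20,0,0,0],[-1,0,0,-12,0,0,0],[-1,0,0,0,0,0,0],[-1,0,0,0,0,0,0]]

```text
t: 2.5
tool_pos: [0.5898, 0.0549, 0.0837]
orientation: [2.761, 1.499, 0.001]
force: [0.3, 0.0, -0.1]
opening: 0.0929
```

Run:
```python
from h import *
st()
```

```text
t 2.5 pos [0.5898 0.0549 0.0837] yaw_y -0.576 z [ 0.001  0.    -1.   ] F [ 0.32  0.04 -0.12] M [-0.055  0.076  0.001] op 0.0929 q [0.01 0.22 1.66 0.   1.26 0.58]
```

>>> servo_tool:
  plan:
    - [[-1,-2.5,0,-5.5,0,0,0],[-1,0,0,0,0,0,0],[0.3,0,0,0,0,0,0],[0.6,0,0,0,0,0,0],[0.6,0,0,0,0,0,0]]
  force: 15

```text
t: 3.0
tool_pos: [0.5872, 0.0542, 0.0774]
orientation: [2.762, 1.497, 0.001]
force: [0.5, 0.1, -0.5]
opening: 0.0737
```

Run:
```python
from h import *
st()
snap('wrist','w2')
```

```text
t 3.0 pos [0.5872 0.0542 0.0774] yaw_y -0.577 z [ 0.  0. -1.] F [ 0.53  0.05 -0.51] M [-0.053  0.139 -0.044] op 0.0737 q [0.01 0.22 1.67 0.   1.25 0.58]
```

View pics/w2.png

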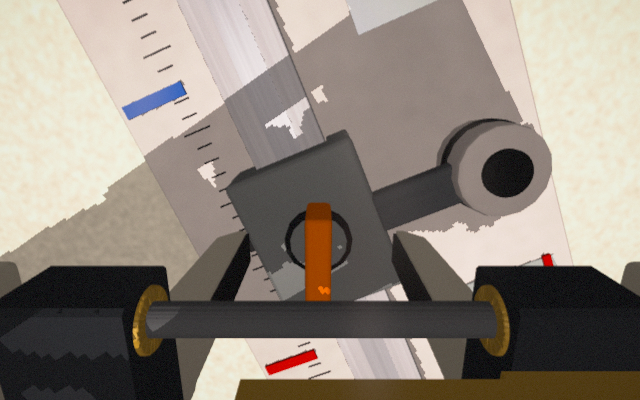

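The bar (x≈318) sits centred between the fingers (≈320). I'll close and watch the side forces.

>>> servo_tool:
  plan:
    - [[1,0,0,0,0,0,0],[1,0,0,0,0,0,0],[1,0,0,0,0,0,0],[1,0,0,0,0,0,0],[1,0,0,0,0,0,0],[1,0,0,0,0,0,0],[1,0,0,0,0,0,0],[1,0,0,0,0,0,0],[1,0,0,0,0,0,0],[1,0,0,0,0,0,0]]
  force: 20

```text
t: 4.05
tool_pos: [0.586, 0.0549, 0.0771]
orientation: [-2.76, -1.497, 0.002]
force: [-3.9, 2.0, 3.8]
opening: 0.012
```

Run:
```python
from h import *
st()
```

```text
t 4.05 pos [0.586  0.0549 0.0771] yaw_y -0.577 z [-0.002  0.001 -1.   ] F [-3.94  2.01  3.84] M [ 0.321  0.878 -0.122] op 0.012 q [0.01 0.22 1.67 0.   1.25 0.58]
```

>>> servo_tool:
  plan:
    - [[1,-1,0.6,0,0,0,0],[1,0,0,0,0,0,0],[1,0,0,0,0,0,0.05],[1,0,0,0,0,0,0.05],[1,0,0,0,0,0,0.05],[1,0,0,0,0,0,0.05],[1,0,0,0,0,0,0]]
  force: 55

```text
t: 4.75
tool_pos: [0.5861, 0.0548, 0.077]
orientation: [2.598, 1.766, 0.001]
force: [2.8, 0.7, -1.8]
opening: 0.0113
```

Run:
```python
from h import *
st()
```

```text
t 4.75 pos [0.5861 0.0548 0.077 ] yaw_y -0.376 z [ 0.  0. -1.] F [ 2.83  0.68 -1.76] M [-0.013 -0.135 -0.226] op 0.0113 q [0.01 0.22 1.67 0.   1.25 0.38]
```

>>> servo_tool:
  plan:
    - [[1,0,0,0,0,0,0.1],[1,0,0,0,0,0,0.1],[1,0,0,0,0,0,0.1],[1,0,0,0,0,0,0.1],[1,0,0,0,0,0,0]]

```text
t: 5.25
tool_pos: [0.5865, 0.0547, 0.077]
orientation: [2.195, 2.246, 0.001]
force: [5.3, 0.3, -6.0]
opening: 0.0116
```

Run:
```python
from h import *
st()
```

```text
t 5.25 pos [0.5865 0.0547 0.077 ] yaw_y 0.023 z [ 0.001 -0.    -1.   ] F [ 5.29  0.29 -6.04] M [-0.094 -0.732 -0.045] op 0.0116 q [ 0.01  0.22  1.67 -0.    1.25 -0.02]
```

>>> servo_tool:
  plan:
    - [[1,0,0,0,0,0,0.1],[1,0,0,0,0,0,0.1],[1,0,0,0,0,0,0.1],[1,0,0,0,0,0,0.1],[1,0,0,0,0,0,0],[1,0,0,0,0,0,0],[1,0,0,0,0,0,0]]

```text
t: 5.95
tool_pos: [0.5868, 0.0548, 0.077]
orientation: [1.71, 2.633, 0.001]
force: [7.4, -0.4, -6.3]
opening: 0.0119
```

Run:
```python
from h import *
st()
snap('wrist','w3')
```

```text
t 5.95 pos [0.5868 0.0548 0.077 ] yaw_y 0.419 z [ 0.002 -0.    -1.   ] F [ 7.35 -0.36 -6.28] M [-0.121 -1.075  0.039] op 0.0119 q [ 0.01  0.22  1.67 -0.    1.24 -0.41]
```

View pics/w3.png

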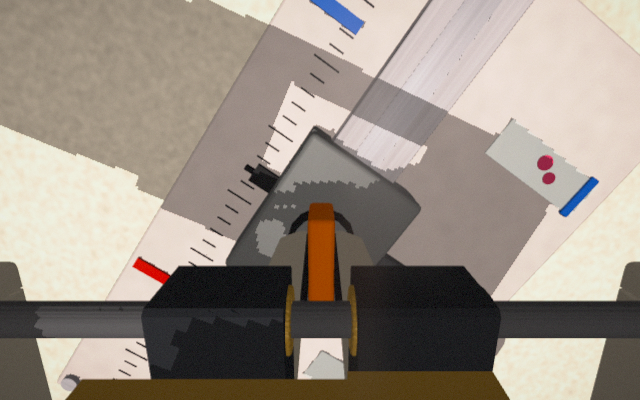

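>>> servo_tool:
  plan:
    - [[1,0.6,0,-0.3,0,0,0.1],[1,0,0,0,0,0,0.1],[1,0,0,0,0,0,0],[1,0,0,0,0,0,0],[1,-0.36,-1.97,0,0,0,0],[1,-0.36,-1.97,0,0,0,0],[1,-0.36,-1.97,0,0,0,0],[1,-0.36,-1.97,0,0,0,0],[1,0,0,0,0,0,0]]

```text
t: 6.9
tool_pos: [0.5854, 0.0467, 0.077]
orientation: [1.438, 2.792, 0.0]
force: [5.3, -1.4, -3.8]
opening: 0.0117
```

Run:
```python
from h import *
st()
```

```text
t 6.9 pos [0.5854 0.0467 0.077 ] yaw_y 0.62 z [ 0.001 -0.    -1.   ] F [ 5.3  -1.44 -3.77] M [-0.292 -0.675  0.005] op 0.0117 q [-0.01  0.22  1.68 -0.    1.25 -0.63]
```

Free: it moved 8 mm with only small forces along the rail. I'll go on.

>>> servo_tool:
  plan:
    - [[1,-0.72,-3.93,0,0,0,0],[1,-0.72,-3.93,0,0,0,0],[1,-0.72,-3.93,0,0,0,0],[1,-0.72,-3.93,0,0,0,0],[1,-0.72,-3.93,0,0,0,0],[1,-0.72,-3.93,0,0,0,0],[1,-0.72,-3.93,0,0,0,0],[1,-0.72,-3.93,0,0,0,0],[1,-0.72,-3.93,0,0,0,0],[1,-0.72,-3.93,0,0,0,0],[1,-0.72,-3.93,0,0,0,0],[1,0,0,0,0,0,0]]

```text
t: 8.1
tool_pos: [0.5772, 0.003, 0.077]
orientation: [1.435, 2.794, -0.001]
force: [4.6, -1.7, -2.4]
opening: 0.012
```

Run:
```python
from h import *
st()
```

```text
t 8.1 pos [0.5772 0.003  0.077 ] yaw_y 0.622 z [ 0.    -0.001 -1.   ] F [ 4.58 -1.69 -2.44] M [-0.486 -0.594  0.011] op 0.012 q [-0.08  0.19  1.71 -0.    1.24 -0.7 ]
```

>>> servo_tool:
  plan:
    - [[1,-0.72,-3.93,0,0,0,0],[1,-0.72,-3.93,0,0,0,0],[1,-0.72,-3.93,0,0,0,0],[1,-0.72,-3.93,0,0,0,0],[1,-0.72,-3.93,0,0,0,0],[1,-0.72,-3.93,0,0,0,0],[1,-0.72,-3.93,0,0,0,0],[1,-0.72,-3.93,0,0,0,0],[1,-0.72,-3.93,0,0,0,0],[1,-0.72,-3.93,0,0,0,0],[1,0,0,0,0,0,0],[1,0,0,0,0,0,0]]

```text
t: 9.3
tool_pos: [0.5699, -0.0361, 0.077]
orientation: [1.434, 2.795, -0.001]
force: [2.8, -2.0, 1.0]
opening: 0.0116
```

Run:
```python
from h import *
s=st()
uy=np.array([.1805,.9836]);print('moved',uy@(s['tool_pos'][:2]-[.5861,.0549]))
snap('wrist','w4')
im=cv2.imread('pics/w4_full.png')
cv2.imwrite('pics/w4c.png',cv2.resize(im[100:300,100:340],None,fx=3.3,fy=3,interpolation=cv2.INTER_CUBIC))
```

```text
t 9.3 pos [ 0.5699 -0.0361  0.077 ] yaw_y 0.623 z [-0.    -0.001 -1.   ] F [ 2.84 -1.95  0.98] M [-0.446 -0.264 -0.071] op 0.0116 q [-0.15  0.18  1.72 -0.    1.24 -0.77]
moved -0.09244256574402902
```

View pics/w4c.png

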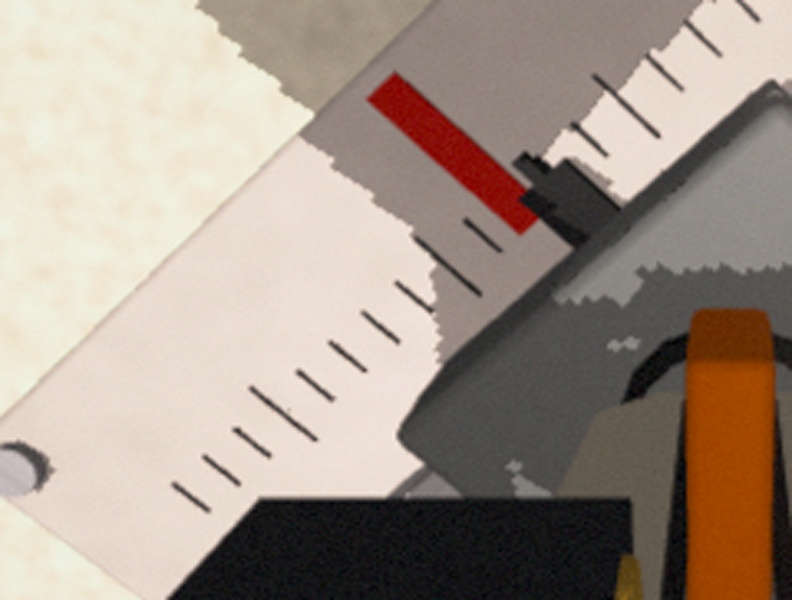

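Run:
```python
from h import *
i=eyes.camera_info('wrist')
f=lambda u,v,z: ray(i,(100+(u+.5)/3.3-.5,100+(v+.5)/3-.5),z)[:2]
uy=np.array([.1805,.9836]);ux=np.array([.9836,-.1805])
a=f(382,86,.014);b=f(533,222,.014);p=f(521,161,.017)
d=a-b;print('bar yaw err',np.linalg.norm(d),d@ux,d@uy)
print('a,b,p y',a@uy,b@uy,p@uy,'bar width',(f(367,98,.014)-f(396,73,.014))@uy)
print('x',a@ux,b@ux,p@ux,'delta',(a+b)@uy/2-p@uy)
print('knob check y', monitor.read_state()['tool_pos'][:2]@uy)
```

```text
bar yaw err 0.03938129749398165 -0.03937962464341208 0.00045615171014202766
a,b,p y 0.058513799164118065 0.05805764745397605 0.06667341719268073 bar width -0.007748399157324893
x 0.48192451933767877 0.5213041439810908 0.5107195274639604 delta -0.008387693883633668
knob check y 0.06750509388987116
```

>>> servo_tool:
  plan:
    - [[1,-0.4,-2.16,0,0,0,0],[1,-0.4,-2.16,0,0,0,0],[1,-0.4,-2.16,0,0,0,0],[1,-0.4,-2.16,0,0,0,0],[1,0,0,0,0,0,0],[1,0,0,0,0,0,0],[1,0,0,0,0,0,0]]

```text
t: 10.05
tool_pos: [0.5683, -0.0446, 0.0769]
orientation: [1.434, 2.795, -0.001]
force: [1.3, -0.7, 3.3]
opening: 0.0119
```

Run:
```python
from h import *
s=st()
uy=np.array([.1805,.9836]);print('moved',uy@(s['tool_pos'][:2]-[.5861,.0549]))
snap('wrist','w5')
im=cv2.imread('pics/w5_full.png')
cv2.imwrite('pics/w5c.png',cv2.resize(im[80:200,180:300],None,fx=5,fy=5,interpolation=cv2.INTER_CUBIC))
```

```text
t 10.05 pos [ 0.5683 -0.0446  0.0769] yaw_y 0.623 z [-0.    -0.001 -1.   ] F [ 1.28 -0.66  3.29] M [-0.438 -0.124 -0.072] op 0.0119 q [-0.17  0.18  1.73 -0.    1.24 -0.79]
moved -0.10104408506287227
```

View pics/w5c.png

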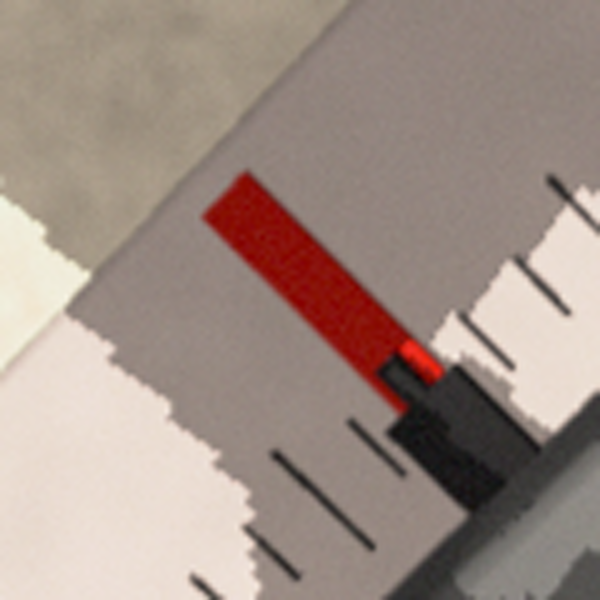

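Run:
```python
from h import *
i=eyes.camera_info('wrist')
f=lambda u,v,z: ray(i,(180+(u+.5)/5-.5,80+(v+.5)/5-.5),z)[:2]
uy=np.array([.1805,.9836])
for p in[(203,216),(402,411),(246,171),(440,378)]: print(f(*p,.014)@uy)
for p in[(378,370),(402,353),(390,362)]: print('tip',f(*p,.017)@uy)
for p in[(390,477)]: pass
print('cam',-np.array(i['R']).T@i['t'],'tip',f(390,362,.017))
```

```text
0.05448704767915031
0.054445577156583304
0.06233807753433531
0.06097873180354293
tip 0.05682368963834052
tip 0.060521623253055046
tip 0.0586295850755982
cam [0.52452049 0.0161339  0.2328036 ] tip [ 0.51234842 -0.03441369]
```

>>> servo_tool:
  plan:
    - [[1,0,0,0,0,0,-0.1],[1,0,0,0,0,0,-0.1],[1,0,0,0,0,0,-0.1],[1,0,0,0,0,0,-0.1]]

```text
t: 10.5
tool_pos: [0.5681, -0.0443, 0.0769]
orientation: [-1.964, -2.451, 0.001]
force: [-0.6, -1.7, 5.8]
opening: 0.0115
```

```bash
cat >> h.py <<'E'
def tq():
    s=st(); print('jt6',s['joint_torque'][5],'y',np.array([.1805,.9836])@s['tool_pos'][:2])
E
python3 -c "
from h import *
tq()"
```

```text
t 10.5 pos [ 0.5681 -0.0443  0.0769] yaw_y 0.22 z [-0.001 -0.    -1.   ] F [-0.62 -1.72  5.8 ] M [-0.316  0.229  0.438] op 0.0115 q [-0.17  0.18  1.73 -0.    1.24 -0.39]
jt6 -1.6259511932730675 y 0.058986075657991036
```

>>> servo_tool:
  plan:
    - [[1,0,0,0,0,0,-0.1],[1,0,0,0,0,0,-0.1]]

```text
t: 10.7
tool_pos: [0.568, -0.0442, 0.0769]
orientation: [-2.199, -2.243, 0.001]
force: [-1.3, -0.7, 5.8]
opening: 0.0116
```

```bash
python3 -c "
from h import *
tq()"
```

```text
t 10.7 pos [ 0.568  -0.0442  0.0769] yaw_y 0.02 z [-0.001 -0.    -1.   ] F [-1.33 -0.65  5.79] M [-0.266  0.383  0.464] op 0.0116 q [-0.17  0.18  1.73 -0.    1.24 -0.19]
jt6 -1.6199800372123718 y 0.05902546935519849
```

>>> servo_tool:
  plan:
    - [[1,0,0,0,0,0,-0.1],[1,0,0,0,0,0,-0.1]]

```text
t: 10.9
tool_pos: [0.5678, -0.0442, 0.0769]
orientation: [-2.412, -2.012, 0.002]
force: [-2.6, -1.1, 7.6]
opening: 0.0113
```

```bash
python3 -c "
from h import *
tq()"
```

```text
t 10.9 pos [ 0.5678 -0.0442  0.0769] yaw_y -0.18 z [-0.001 -0.    -1.   ] F [-2.61 -1.14  7.56] M [-0.247  0.515  0.521] op 0.0113 q [-0.17  0.18  1.73 -0.    1.24  0.01]
jt6 -1.6155675798654556 y 0.05903837816957785
```

>>> servo_tool:
  plan:
    - [[1,0,0,0,0,0,-0.1],[1,0,0,0,0,0,-0.1]]

```text
t: 11.1
tool_pos: [0.5676, -0.0441, 0.0769]
orientation: [-2.6, -1.761, 0.002]
force: [-4.0, -0.8, 8.3]
opening: 0.0117
```

```bash
python3 -c "
from h import *
tq()"
```

```text
t 11.1 pos [ 0.5676 -0.0441  0.0769] yaw_y -0.38 z [-0.002 -0.    -1.   ] F [-3.99 -0.77  8.3 ] M [-0.122  0.774  0.463] op 0.0117 q [-0.17  0.18  1.73 -0.    1.24  0.21]
jt6 -1.6058094799518585 y 0.05905759761906809
```

>>> servo_tool:
  plan:
    - [[1,0,0,0,0,0,-0.1]]

```text
t: 11.2
tool_pos: [0.5676, -0.044, 0.0769]
orientation: [-2.685, -1.629, 0.003]
force: [-4.8, 0.2, 9.2]
opening: 0.0116
```

```bash
python3 -c "
from h import *
tq()"
```

```text
t 11.2 pos [ 0.5676 -0.044   0.0769] yaw_y -0.48 z [-0.002  0.    -1.   ] F [-4.76  0.2   9.17] M [-0.115  0.798  0.529] op 0.0116 q [-0.17  0.18  1.73 -0.    1.24  0.31]
jt6 -1.5346168354153633 y 0.0591389344149877
```

>>> servo_tool:
  plan:
    - [[1,0,0,0,0,0,-0.1]]

```text
t: 11.3
tool_pos: [0.5675, -0.0439, 0.077]
orientation: [-2.763, -1.493, 0.003]
force: [-4.9, 0.8, 8.9]
opening: 0.0117
```

```bash
python3 -c "
from h import *
tq()"
```

```text
t 11.3 pos [ 0.5675 -0.0439  0.077 ] yaw_y -0.58 z [-0.002  0.    -1.   ] F [-4.94  0.81  8.88] M [0.035 0.841 0.579] op 0.0117 q [-0.17  0.18  1.73 -0.    1.24  0.41]
jt6 -1.4631596580147743 y 0.05922336496700991
```

>>> servo_tool:
  plan:
    - [[1,0,0,0,0,0,-0.1]]

```text
t: 11.4
tool_pos: [0.5675, -0.0439, 0.077]
orientation: [-2.834, -1.353, 0.003]
force: [-5.4, 0.0, 10.5]
opening: 0.0113
```

```bash
python3 -c "
from h import *
tq()"
```

```text
t 11.4 pos [ 0.5675 -0.0439  0.077 ] yaw_y -0.68 z [-0.002  0.    -1.   ] F [-5.39  0.02 10.47] M [0.041 0.96  0.677] op 0.0113 q [-0.17  0.18  1.73 -0.    1.24  0.51]
jt6 -1.4146019518375397 y 0.0592937121293231
```

>>> servo_tool:
  plan:
    - [[1,0,0,0,0,0,-0.1]]

```text
t: 11.5
tool_pos: [0.5674, -0.0438, 0.0771]
orientation: [-2.898, -1.21, 0.003]
force: [-4.7, 1.9, 11.0]
opening: 0.0119
```

```bash
python3 -c "
from h import *
tq()"
```

```text
t 11.5 pos [ 0.5674 -0.0438  0.0771] yaw_y -0.78 z [-0.002  0.    -1.   ] F [-4.73  1.94 11.02] M [0.104 1.007 0.712] op 0.0119 q [-0.17  0.17  1.73 -0.    1.24  0.61]
jt6 -1.3880684226751328 y 0.05938014665553689
```

>>> servo_tool:
  plan:
    - [[1,0,0,0,0,0,-0.07],[1,0,0,0,0,0,0],[1,0,0,0,0,0,0]]

```text
t: 11.8
tool_pos: [0.5674, -0.0437, 0.0771]
orientation: [-2.937, -1.113, 0.003]
force: [-5.1, 2.5, 8.5]
opening: 0.0114
```

```bash
python3 -c "
from h import *
tq()"
```

```text
t 11.8 pos [ 0.5674 -0.0437  0.0771] yaw_y -0.846 z [-0.002  0.    -1.   ] F [-5.08  2.53  8.51] M [0.349 0.93  0.281] op 0.0114 q [-0.17  0.17  1.73  0.    1.24  0.68]
jt6 0.39574960246682167 y 0.05940176768347292
```

>>> servo_tool:
  plan:
    - [[0.6,0,0,0,0,0,0],[0.2,0,0,0,0,0,0],[-0.3,0,0,0,0,0,0],[-0.3,0,0,0,0,0,0],[-0.3,0,0,0,0,0,0],[-0.3,0,0,5,0,0,0],[-0.3,0,0,20,0,0,0],[-0.3,0,0,30,0,0,0],[-0.3,0,0,30,0,0,0],[-0.3,0,0,0,0,0,0],[-0.3,0,0,0,0,0,0],[-0.3,0,0,0,0,0,0]]

```text
t: 13.0
tool_pos: [0.5678, -0.0441, 0.1609]
orientation: [-2.937, -1.112, 0.002]
force: [-0.6, 0.7, -0.6]
opening: 0.0604
```

Run:
```python
from h import *
st(); snap('wrist','w6')
im=cv2.imread('pics/w6_full.png')
i=eyes.camera_info('wrist');c=proj(i,[.512,-.034,.015]);print(c)
x,y=[int(v) for v in c]; x0=max(0,x-60);y0=max(0,y-60);print(x0,y0)
a=cv2.resize(im[y0:y0+120,x0:x0+120],(600,600),interpolation=cv2.INTER_CUBIC)
cv2.imwrite('pics/w6c.png',a)
```

```text
t 13.0 pos [ 0.5678 -0.0441  0.1609] yaw_y -0.847 z [-0.001  0.    -1.   ] F [-0.56  0.71 -0.59] M [-0.081  0.128 -0.036] op 0.0604 q [-0.17  0.09  1.66  0.    1.39  0.68]
[271.98947813 219.71632422]
211 159
```

View pics/w6c.png

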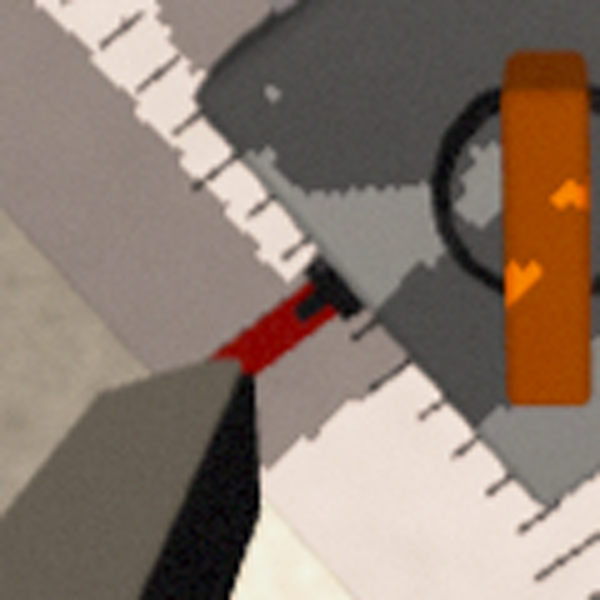

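View pics/w6.png

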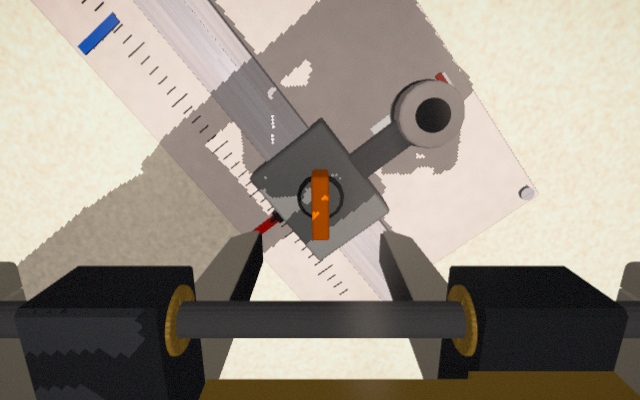

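Run:
```python
from h import *
i=eyes.camera_info('wrist')
f=lambda u,v,z: ray(i,(211+(u+.5)/5-.5,159+(v+.5)/5-.5),z)[:2]
uy=np.array([.1805,.9836])
for p in[(213,358),(310,283),(252,372),(335,315)]: print(f(*p,.014)@uy)
print('tip',f(301,311,.017)@uy, f(294,304,.017)@uy,f(308,319,.017)@uy)
```

```text
0.06165689070895727
0.0617866163304802
0.05507527428317796
0.05418219195282262
tip 0.05923284704023887 0.0610525570419723 0.05726067389193644
```

```bash
python3 -c "
from plant import job
print(job.close_job())"
```

```text
the job is handed in; nothing more can be done
None
```

I freed the clamp, slid the carriage to the red mark, tightened the knob again and handed the job in after about 13 s of robot time. No verdict is reported, so the result below rests on my own readings.

- **Method:** I gripped the knob bar and turned it about 1.2 rad loose. I then slid the carriage about 101 mm by the knob at no more than 0.04 m/s, and turned the knob back about 1.47 rad. That is about 0.47 rad past the point where I saw the torque begin to rise, and roughly 0.25 N m was added, within the hand-tight range. I then released the knob and lifted clear.
- **Pointer position:** the last wrist picture put the pointer about 1 mm to the +y side of the red bar's middle, within the 4 mm allowed. Before tightening it was about 0.5 mm off, so it crept slightly as the clamp was tightened.
- **Clamp and contact:** the knob stayed at its tightened angle after release, and the force on the tool was about zero.
- **Not checked directly:** the pad's pressing force can't be read, so the clamp's tightness comes from torque and angle only. The two torque readings differed somewhat: about +0.25 N m at the wrist, about +0.22 N m at joint 6. I took no final picture of the rack, bottle and bowl, but the arm never went near the bottle or bowl and passed well above the rack.

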